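Refit the quick-thread cover of a pipe strainer

TASK

The brass pipe strainer in the bench vice has been cleaned; screw its loose steel cover back on. Set the cover upright in the strainer's mouth and turn it backwards (anticlockwise from above) under light pressure until it drops into the thread, then run it in clockwise, straight and never forced, until its flange is fully down on the rim. Then let go, and leave the things lying about alone.

Things in the scene. Friction and masses are not known exactly. Their poses are not given: they have to be found in the camera images.
- cover_head (a point): Centre of the raised square head of the loose steel cover, where it is gripped: 34 mm across flats (facing this frame's x and y), 30 mm tall, top 15 mm above this point, z up. The round flange (72 mm across) has its upper face 15 mm below this point and its underside 21.5 mm below. The cover stands on the bench with this point 53 mm up; 0.3 to 0.55 kg.
- cover_seat (a point): Centre of the underside of the cover's flange, on its axis; same axes. Below it a neck 41.6 mm across, 31.5 mm long, foot tapered to 33 mm. Three thread lugs stand out from the neck to 56 mm across, 120 degrees apart, each 22 degrees of arc and 4.5 mm thick, 13 to 19 mm below this point.
- cover: The whole loose cover; origin at the centre of its foot, 31.5 mm below cover_seat. Its low end of each lug is the clockwise one (right-hand thread).
- strainer_rim (a point): Centre of the flat top rim (78 mm across) of the upright brass strainer in the vice, about 0.25 m above the bench, z up. The mouth is 64 mm wide at the rim, 59 mm below. Fully home, the flange's underside lies on the rim. Vice and strainer do not give way; over 60 N between cover and strainer before it is home is forcing it.
- thread_top (a point): On the strainer's axis, 5.5 mm below the rim: top of its steel thread ring (hole 44.6 mm): three ridges with flat tops and three gaps of 32 degrees, the thread starts, 120 degrees apart. The ring was pressed in at any angle; this frame does not show it: feel for the starts. Lugs resting on the ridges hold the flange's underside 13.6 mm above the rim.
- strainer: The whole strainer; origin under its foot, 105 mm below the rim. Pipe ends point along its y, reach 58 mm out, axis 35 mm below the rim. Each ridge ends, next to a gap on that gap's anticlockwise side, in a stop tab 4.5 mm high (lugs set on tabs: flange 18 mm up). Lugs turned clockwise on the ridges jam against a tab.
- thread_start (a point): On the strainer's axis, 13 mm below the rim: level of the groove at the starts. Lugs turned anticlockwise (115 degrees at most) reach the gaps, stop against the tabs and drop 9 mm if let down: flange 4.4 mm above the rim. From there clockwise runs it down 4.3 mm per rad: flange on the rim at 58 degrees, tight at 78.
- tin (a point): Centre of a closed round flux tin, 63 mm across and 32 mm tall, on the bench; leave it alone. It and the cover may have changed places. Left of both stands an open black tool case (from y = 0.13 on; walls 0.11 m high, raised lid at its back, x = 0.66 to 0.72, 0.43 m high): keep the arm clear of it, and of the shelf beyond x = 0.78.
- nut (a point): Centre of a loose brass union nut, about 55 mm wide and 30 mm tall, on the bench; leave it alone.
- roll (a point): Centre of a loose roll of thread tape lying flat, 50 mm across and 14 mm tall, on the bench; leave it alone.

How it is judged:
On the way:
1. the cover has dropped into the thread starts: upright and centred in the mouth, its flange less than 7 mm above the rim (z of cover_seat in the frame of strainer_rim below 0.007 m and horizontal distance between cover_seat and strainer_rim below 0.004 m and angle between cover_seat's own z axis and vertical below 0.06 rad), for 0.2 s.
At the end, for the whole second after the job is handed in: The cover's flange is down on the strainer's rim (within 1.5 mm), centred within 3 mm, upright within 0.04 rad and at rest (z of cover_seat in the frame of strainer_rim below 0.0015 m and horizontal distance between cover_seat and strainer_rim below 0.003 m and angle between cover_seat's own z axis and vertical below 0.04 rad and linear speed of cover below 0.01 m/s); the robot touches nothing.
It fails at once if the thread was forced: more than 60 N between the cover and the strainer while the flange was still more than 2 mm above the rim (contact force between cover and strainer above 60 N and z of cover_seat in the frame of strainer_rim above 0.002 m).
It fails at once if the cover was cross-threaded: tilted more than 0.15 rad in the mouth (horizontal distance between cover_seat and strainer_rim below 0.02 m and z of cover_seat in the frame of strainer_rim below 0.011 m and angle between cover_seat's own z axis and vertical above 0.15 rad).
It fails at once if a bystander was moved by more than 20 mm (distance of any of tin, nut, roll from where it was at the start of the episode above 0.02 m).
It also fails if it takes over 64 s, if anything falls off the work surface, if the arm or the gripper's body presses on something with over 40 N, if the wrist force passes 120 N, or if a joint passes its speed limit or range.

ROBOT

A 6-joint arm with a two-finger parallel gripper is mounted at the origin on a cart in front of the work surface, level with it; the furniture and walls round the work are solid. World frame = base frame: x ahead of the robot, y to its left, z up, the work surface at z = 0. Lengths are in m, angles in rad, forces in N, time in s.
With the tool pointing down it reaches from about 0.2 to 0.875 m from the base axis. Payload 3.4 kg.
Tool frame: the origin (TCP) lies at the centre of the arm's flange, where the gripper is bolted on; the fingertips stand 199 mm ahead of it and the grasp point (between the pads) lies 180 mm ahead of it; z points along the fingers, y is the direction in which the jaws open and shut (so a half turn about z gives the same grasp; the last joint's range is limited). The gripper opens to 94 mm and grips with 3 to 60 N. Pads are 16 mm wide; open, the fingers measure 119 mm over their backs; the gripper's body (75 mm by 177 mm) begins 78 mm behind the grasp point.
Start: joints at [-0.121, 0.276, 1.505, -0, 1.361, -0.121], TCP at [0.575, -0, 0.405] pointing down, gripper open.
Joint ranges: [-2.89, 2.89], [-0.75, 2.08], [0.22, 2.7], [-1.18, 4.32], [0.11, 2.71], [-2.7, 2.7]. Speed limits (rad/s): [2.57, 2.57, 3.14, 3.14, 3.14, 3.14].

INTERFACE

Orientations are given as a rotation vector (axis times angle).
In Python, from bench import get_obs, grab_frame, hand_in gives the robot as it stands. The module is installed in compiled form; this text tells all that it offers.
- The arm moves only by the tool send_rows, never from a script. Its argument "rows" is text: rows parted by semicolons, each of 4 numbers parted by spaces: the shift along the tool's x, y, z in cm, then the turn about the tool's z in units of 6 degrees (1.0 is 6 degrees). A call has 1 to 8 rows; each row is the pose to reach, as a shift and turn from the pose commanded when the call began, along the tool's axes at that moment; what a row does not reach only later rows make up. A row lasts 1/12 s, in which the tool goes at most 41.7 mm and 7.16 degrees, less where a joint would pass 70% of its speed; a pose out of reach is approached as far as the arm can. A call with a gripper value outside its range is refused whole. "claw" is the opening in per cent of the stroke, from 0 (shut) to 100 (fully open), set as the call begins (left out, the last holds). The fingers move at their own pace and stop on an object; "newtons" is the grip in N (left out, the last holds). Time passes only in rows, so rows that repeat a pose let the fingers close. It gives the time, the measured TCP pose, the force and the opening at its end, in the units of the state.
- get_obs(): the state, without advancing time (a new reading comes with each control period).
- grab_frame(name): name is "scene" or "side" or "wrist"; returns a dict with "pixels" (384x512x3 uint8, red, green, blue), "intrinsics" (3x3 intrinsics, pixels), "R" (3x3) and "t" (3): a world point X has camera coordinates R X + t. Camera axes: x right, y down, z forward; pixel columns grow to the right and rows downward; lengths in m; the calibration is good to about 2 mm. A picture is of the moment at which its call begins. There is no depth.
- hand_in(): hands the job in, once; it reports no verdict.
The state is a dict: "clock": time; "qpos": joint angles; "joint_velocities": joint speeds; "joint_efforts": joint torques, N m; "ee_pos": TCP position; "orientation": TCP orientation; "ft_force": force on the tool from outside, world axes, zero at the start; "moment": the same for the moment, N m; "finger_gap": finger opening in m.
Only numpy, scipy, OpenCV 4.12 (cv2) and the standard library are available. Lean on these libraries where they do the work, as an engineer would, in place of code of your own. Each camera call takes 0.05 s, during which the arm holds its last target.

## Working session

There is one attempt and no reset: what is moved stays moved. The work goes in short steps, Python scripts to look and compute and a tool call to move; the robot and the scene stay as the last step left them, time stands still between calls to the robot, and variables do not carry over. Pictures are saved under pics/ and viewed, and the job is handed in when it is done.

Besides the shell and the picture viewer there is one more tool, called after "Emit:" as name(argument=value, ...), one argument or row to a line, values as JSON. send_rows: Moves the arm, as the interface text tells. Its arguments: {"type":"object","properties":{"rows":{"type":"string"},"claw":{"type":"number"},"newtons":{"type":"number"}},"required":["rows"]}

```bash
mkdir -p pics
python3 - <<'E'
from bench import *
import cv2,numpy as np,pickle
print(get_obs())
d={}
for n in("scene","side","wrist"):
    f=grab_frame(n);d[n]=f
    cv2.imwrite(f"pics/{n}0.png",f["pixels"][:,:,::-1])
    print(n,f["intrinsics"].tolist(),np.round(-f["R"].T@f["t"],3),np.round(f["R"],3).tolist())
pickle.dump(d,open("f0.pkl","wb"))
E
```

```text
{'clock': 0.0, 'qpos': array([-1.20988293e-01,  2.76602596e-01,  1.50613604e+00,  1.56702856e-05,
        1.36069985e+00, -1.20987738e-01]), 'joint_velocities': array([ 0.0004407 ,  0.00056503, -0.00041532,  0.00126858, -0.00026791,
        0.00012754]), 'joint_efforts': array([ 1.66144628e-04, -4.04588020e+01, -2.37234324e+01,  7.02253589e-02,
        3.46444664e-02, -1.77189750e-04]), 'ee_pos': array([5.74788586e-01, 2.99973722e-05, 4.03798927e-01]), 'orientation': array([-2.22041114e+00, -2.22040262e+00,  1.76799301e-03]), 'ft_force': array([-0.3145208 , -0.87750473,  0.19817744]), 'moment': array([-0.0448447 , -0.05589285,  0.04229144]), 'finger_gap': 0.09434812890203821}
scene [[372.79712871018893, 0.0, 254.1178471123858], [0.0, 372.79712871018893, 189.60965296491094], [0.0, 0.0, 1.0]] [ 0.102 -0.382  0.851] [[0.584, -0.811, 0.001], [-0.641, -0.463, -0.612], [0.497, 0.357, -0.791]]
side [[425.73222459430207, 0.0, 249.84341097568404], [0.0, 425.73222459430207, 187.5554610152796], [0.0, 0.0, 1.0]] [0.404 0.625 0.646] [[-0.983, -0.184, -0.01], [-0.099, 0.573, -0.813], [0.155, -0.798, -0.582]]
wrist [[267.35616870742535, 0.0, 253.28742700507235], [0.0, 267.35616870742535, 190.24902898088126], [0.0, 0.0, 1.0]] [0.574 0.072 0.384] [[1.0, 0.001, -0.001], [0.001, -0.969, 0.247], [-0.001, -0.247, -0.969]]
```

View pics/scene0.png

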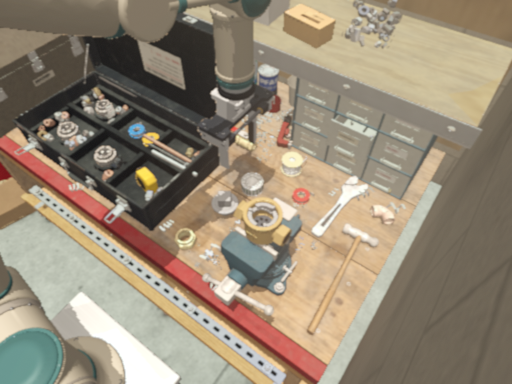

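View pics/side0.png

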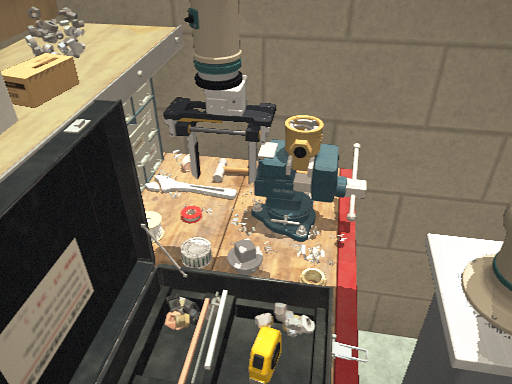

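View pics/wrist0.png

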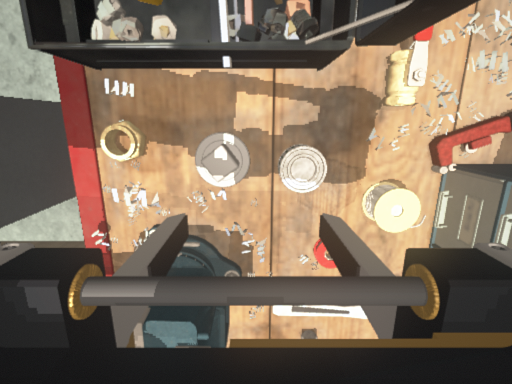

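Run:
```python
import cv2,pickle,numpy as np
d=pickle.load(open("f0.pkl","rb"))
def crop(n,u0,v0,w,h,s):
    p=d[n]["pixels"][v0:v0+h,u0:u0+w,::-1]
    return cv2.resize(p,None,fx=s,fy=s,interpolation=cv2.INTER_CUBIC)
a=crop("wrist",183,120,80,80,5);b=crop("scene",200,165,100,100,4);
cv2.imwrite("pics/z1.png",np.hstack([a,b]))
a=crop("side",225,235,50,50,8);b=crop("side",270,105,66,66,6)
cv2.imwrite("pics/z2.png",np.hstack([a,cv2.resize(b,(400,400))]))
```

```text
(no output)
```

View pics/z1.png

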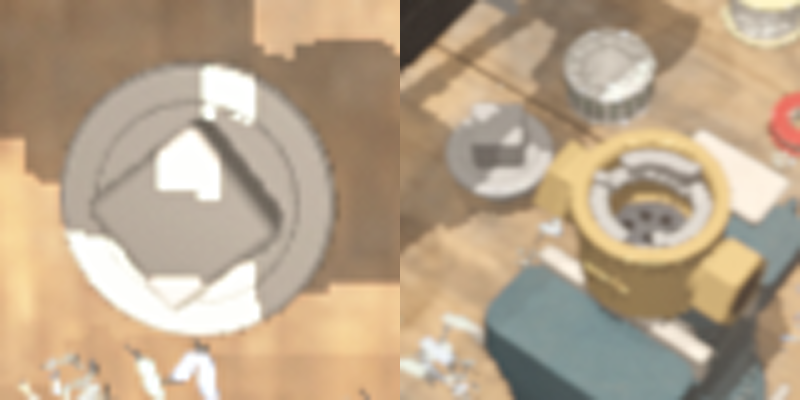

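View pics/z2.png

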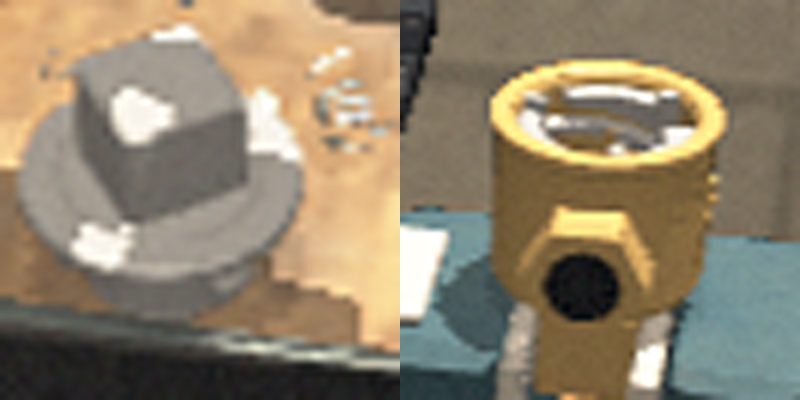

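```bash
cat > h.py <<'E'
import cv2,numpy as np
from scipy.optimize import least_squares
def ray(f,p):
    K=f["intrinsics"];R=f["R"];c=-R.T@f["t"]
    p=np.atleast_2d(p).astype(float)
    d=np.c_[(p[:,0]-K[0,2])/K[0,0],(p[:,1]-K[1,2])/K[1,1],np.ones(len(p))]@R
    return c,d
def plane(f,p,z):
    c,d=ray(f,p); return c+d*((z-c[2])/d[:,2])[:,None]
def circ(P):
    r=least_squares(lambda q:np.hypot(P[:,0]-q[0],P[:,1]-q[1])-q[2],[*P[:,:2].mean(0),.035],loss='soft_l1',f_scale=.001)
    return r.x, np.abs(r.fun).max()
def tri(fs,ps):
    A=np.zeros((3,3));b=np.zeros(3)
    for f,p in zip(fs,ps):
        c,d=ray(f,p);d=d[0]/np.linalg.norm(d);M=np.eye(3)-np.outer(d,d);A+=M;b+=M@c
    return np.linalg.solve(A,b)
E
python3 - <<'E'
import pickle,numpy as np,cv2
from h import *
d=pickle.load(open("f0.pkl","rb"))
w=d["wrist"]
q=np.array([(200,122),(92,205),(178,308),(280,235)])/5+[183,120]-.4
P=plane(w,q,.068);print("head",P.round(4).tolist(),P.mean(0))
e=np.diff(np.r_[P,P[:1]],axis=0)[:,:2];print(np.hypot(*e.T),np.degrees(np.arctan2(e[:,1],e[:,0])))
# flange: outer circle z=.038
fl=np.array([(62,195),(332,200),(190,62),(200,335),(100,110),(295,110),(95,290),(300,285)])/5+[183,120]-.4
print("flange",circ(plane(w,fl,.038)))
s=d["scene"];t=d["side"]
so=(np.array([(575,195),(730,195),(652,129),(655,262),(590,150),(715,150)])-[400,0])/4+[200,165]-.4
to=(np.array([(491,110),(727,120),(608,59),(608,166)])-[400,0])/6.06+[270,105]-.4
print("tri",tri([s,t],[so[:4].mean(0),to.mean(0)]))
for z in(.24,.25,.26):print(z,circ(plane(s,so,z)),circ(plane(t,to,z)))
E
```

```text
head [[0.5382, 0.0472, 0.068], [0.5121, 0.0277, 0.068], [0.5317, 0.0027, 0.068], [0.5565, 0.0205, 0.068]] [0.53462607 0.02452425 0.068     ]
[0.03259532 0.03173833 0.03060736 0.03231279] [-143.33430403  -51.88062735   35.61204189  124.5587453 ]
flange (array([0.53330942, 0.0239536 , 0.03504593]), np.float64(0.0012555478072239432))
tri [ 0.44329613 -0.15860909  0.24842668]
0.24 (array([ 0.4498192 , -0.15440583,  0.03957768]), np.float64(0.0014357888610489339)) (array([ 0.44398851, -0.17727724,  0.04010852]), np.float64(5.6910874423284075e-05))
0.25 (array([ 0.44413632, -0.15813436,  0.03892925]), np.float64(0.0014110252490593667)) (array([ 0.44300642, -0.15748459,  0.03911951]), np.float64(5.551218184623313e-05))
0.26 (array([ 0.43845334, -0.16186297,  0.03828085]), np.float64(0.0013862861431690812)) (array([ 0.44202433, -0.13769193,  0.0381305 ]), np.float64(5.41091613345257e-05))
```

Emit:
send_rows(
  rows="-4 -2 -4 0;-8 -4 -8 0;-11 -6.5 -10.5 0;-14 -9 -10.5 0;-17 -11 -10.5 0;-20 -13 -10.5 0;-22 -13 -10.5 0;-22 -13 -10.5 0",
)

```text
clock: 0.82
ee_pos: [0.4427, -0.2252, 0.51]
orientation: [2.227, 2.211, -0.007]
ft_force: [0.3, 0.1, 0.2]
finger_gap: 0.0934
```

```bash
cat > snap.py <<'E'
from bench import *
import cv2,pickle,sys
tag=sys.argv[1];d={}
for n in sys.argv[2:]:
    f=grab_frame(n);d[n]=f;cv2.imwrite(f"pics/{n}{tag}.png",f["pixels"][:,:,::-1])
pickle.dump(d,open(f"f{tag}.pkl","wb"))
o=get_obs();print(o["clock"],o["ee_pos"].round(4),o["orientation"].round(4),o["ft_force"].round(2),o["qpos"].round(3))
E
python3 snap.py 1 wrist
```

```text
0.8667 [ 0.4437 -0.2228  0.5097] [ 2.2277e+00  2.2143e+00 -1.2000e-03] [ 0.71  0.31 -0.41] [-6.050e-01  1.120e-01  1.461e+00 -1.000e-03  1.567e+00 -5.990e-01]
```

View pics/wrist1.png

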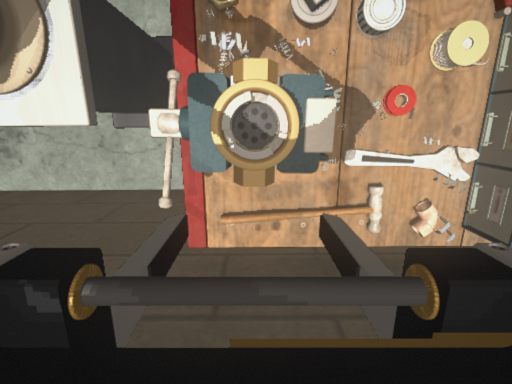

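```bash
python3 snap.py 2 wrist
python3 - <<'E'
import pickle,cv2,numpy as np
from h import *
f=pickle.load(open("f2.pkl","rb"))["wrist"]
im=f["pixels"][:,:,::-1]
c=cv2.resize(im[70:180,200:310],None,fx=5,fy=5,interpolation=cv2.INTER_CUBIC);cv2.imwrite("pics/z3.png",c)
h=cv2.cvtColor(np.ascontiguousarray(im),cv2.COLOR_BGR2HSV)
E
```

```text
0.9167 [ 0.4444 -0.2212  0.5094] [-2.225e+00 -2.217e+00 -7.000e-04] [ 0.17  0.46 -0.27] [-6.020e-01  1.130e-01  1.462e+00  1.000e-03  1.568e+00 -5.990e-01]
```

View pics/z3.png

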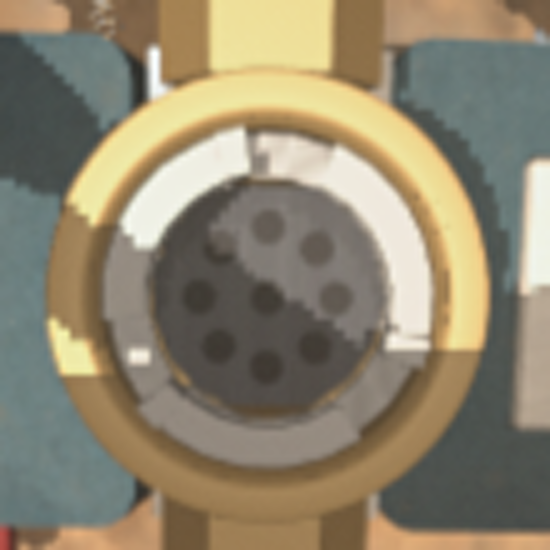

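Run:
```python
import pickle,cv2,numpy as np
from h import *
f=pickle.load(open("f2.pkl","rb"))["wrist"]
o=[200-.4,70-.4]
r=np.array([(48,310),(489,290),(268,68),(268,520),(105,140),(430,140),(95,430),(440,440)])/5+o
for z in(.24,.249,.258):print(z,circ(plane(f,r,z)))
g=np.array([(250,130),(335,145),(415,350),(360,440),(145,400),(120,240)])/5+o
ri=np.array([(103,300),(434,290),(268,128),(265,468)])/5+o
print(circ(plane(f,ri,.2435)))
c=circ(plane(f,r,.249))[0][:2]
P=plane(f,g,.2435)[:,:2]-c
print(np.degrees(np.arctan2(P[:,1],P[:,0])),np.hypot(*P.T))
```

```text
0.24 (array([ 0.44386143, -0.15837755,  0.04016543]), np.float64(0.0003605416717664678))
0.249 (array([ 0.44385358, -0.15810546,  0.0387157 ]), np.float64(0.00034724005011883136))
0.258 (array([ 0.44384569, -0.15783338,  0.03726596]), np.float64(0.00033396867952037446))
(array([ 0.44378207, -0.15830321,  0.02974108]), np.float64(2.7564283078467672e-05))
[  96.14369073   66.40555554  -18.05384738  -56.234284   -142.70186326
  157.54079871] [0.02942737 0.02913692 0.02775931 0.02990704 0.02859662 0.0285497 ]
```

Emit:
send_rows(
  rows="4 1.4 0 1;8 2.9 0 2;12 4.4 0 3;16 5.9 1.5 4;19.5 7.2 3.5 5;22.5 8.3 6 6;24.4 8.9 9 7;24.4 8.9 13 8",
  claw=75,
)

```text
clock: 1.58
ee_pos: [0.5354, 0.0294, 0.3833]
orientation: [-2.932, -1.127, -0.011]
ft_force: [0.8, -0.8, -0.3]
finger_gap: 0.0704
```

Emit:
send_rows(
  rows="0 0 2 0.95;0 0 4 0.95;0 0 5 0.95;0 0 5 0.95;0 0 5 0.95",
)

```text
clock: 2.0
ee_pos: [0.5341, 0.0246, 0.3329]
orientation: [-2.984, -0.981, 0.0]
ft_force: [0.2, 0.6, 0.6]
finger_gap: 0.0709
```

```bash
python3 snap.py 3 wrist
python3 - <<'E'
import cv2
im=cv2.imread("pics/wrist3.png");cv2.imwrite("pics/z4.png",cv2.resize(im,None,fx=1.5,fy=1.5))
E
```

```text
2.05 [0.5344 0.0243 0.3338] [2.9844e+00 9.7980e-01 2.7000e-03] [ 0.47 -0.05 -0.13] [-0.085  0.266  1.704  0.     1.17   0.851]
```

View pics/z4.png

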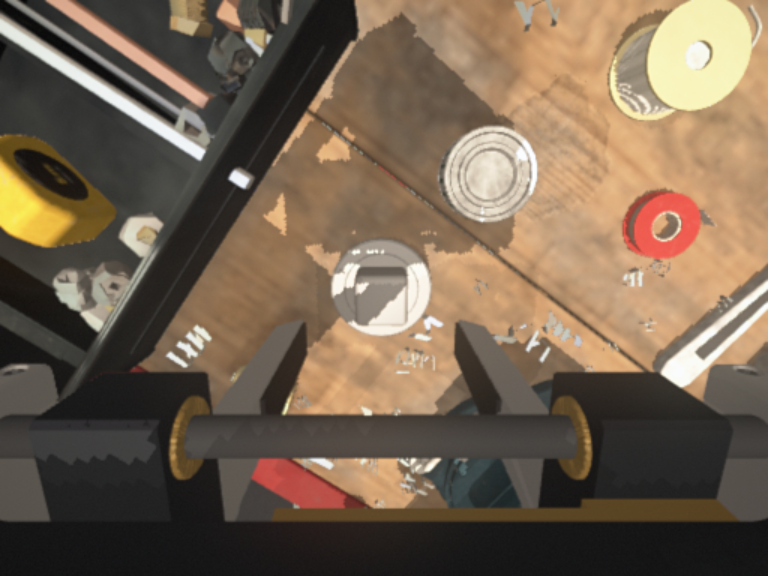

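Run:
```python
import cv2
im=cv2.imread("pics/wrist3.png")[150:230,210:300];cv2.imwrite("pics/z5.png",cv2.resize(im,None,fx=6,fy=6,interpolation=cv2.INTER_CUBIC))
```

```text
(no output)
```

View pics/z5.png

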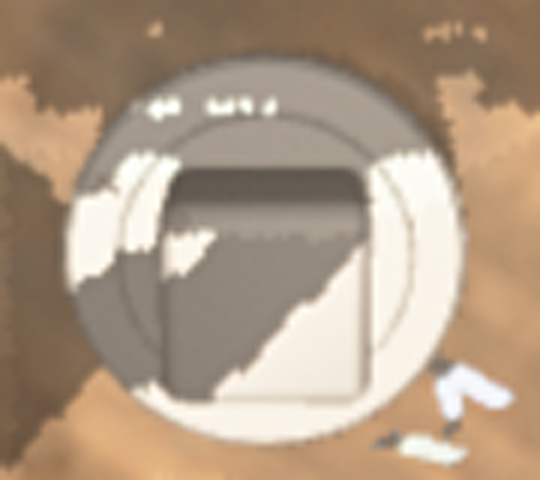

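Run:
```python
import pickle
from h import *
f=pickle.load(open("f3.pkl","rb"))["wrist"]
q=np.array([(162,203),(368,203),(368,400),(162,400)])/6+[210-.4,150-.4]
P=plane(f,q,.068);print(P.mean(0),np.hypot(*np.diff(P,axis=0)[:,:2].T))
e=np.diff(P,axis=0);print(np.degrees(np.arctan2(e[:,1],e[:,0])))
fl=np.array([(66,250),(464,250),(268,53),(268,443)])/6+[210-.4,150-.4]
print(circ(plane(f,fl,.038)))
```

```text
[0.5335696 0.0243226 0.068    ] [0.03221325 0.03260225 0.03324651]
[ -53.59348763 -142.6576399   126.40505007]
(array([0.53376688, 0.02439177, 0.03542108]), np.float64(0.00022277148704565042))
```

Emit:
send_rows(
  rows="0 0 3 0;0 0 6 0;0 0 8 0;0 0 9.2 0;0 0 9.2 0;0 0 9.2 0;0 0 9.2 0",
)

```text
clock: 2.63
ee_pos: [0.535, 0.0236, 0.2426]
orientation: [2.984, 0.978, 0.006]
ft_force: [0.5, 0.1, -0.0]
finger_gap: 0.0705
```

Emit:
send_rows(
  rows="0 0 0 0;0 0 0 0;0 0 0 0;0 0 0 0;0 0 0 0;0 0 0 0;0 0 0 0;0 0 0 0",
  claw=10,
  newtons=45,
)

```text
clock: 3.3
ee_pos: [0.5339, 0.0238, 0.2409]
orientation: [-2.985, -0.979, -0.0]
ft_force: [-0.1, 0.9, 0.8]
finger_gap: 0.0338
```

Emit:
send_rows(
  rows="0 0 -3 0;0 0 -7 0;0 0 -11 0;0 0 -15 0;0 0 -19 0;0 0 -23 0;0 0 -27 0;0 0 -29 0",
)

```text
clock: 3.97
ee_pos: [0.5338, 0.0238, 0.5349]
orientation: [2.983, 0.978, 0.008]
ft_force: [1.8, 0.9, -4.5]
finger_gap: 0.0341
```

Emit:
send_rows(
  rows="0 0 0 0;0 0 0 0",
)

```text
clock: 4.13
ee_pos: [0.5338, 0.0237, 0.53]
orientation: [-2.985, -0.979, 0.001]
ft_force: [0.3, -0.6, -6.2]
finger_gap: 0.0339
```

```bash
python3 snap.py 4 side scene
python3 - <<'E'
import cv2,numpy as np,pickle
from h import *
d=pickle.load(open("f4.pkl","rb"))
o=[]
for n in("side","scene"):
    f=d[n];X=np.array([.534,.024,.33]);x=f["intrinsics"]@(f["R"]@X+f["t"]);u,v=(x[:2]/x[2]).astype(int);print(n,u,v)
    im=f["pixels"][max(0,v-50):v+50,max(0,u-50):u+50,::-1];o.append(cv2.resize(im,(400,400),interpolation=cv2.INTER_CUBIC))
cv2.imwrite("pics/z6.png",np.hstack(o))
E
```

```text
4.2333 [0.5336 0.0237 0.5276] [-2.9831 -0.9779  0.0089] [ 0.02 -0.71 -5.63] [-0.086  0.171  1.348 -0.     1.628  0.851]
side 241 124
scene 216 119
```

View pics/z6.png

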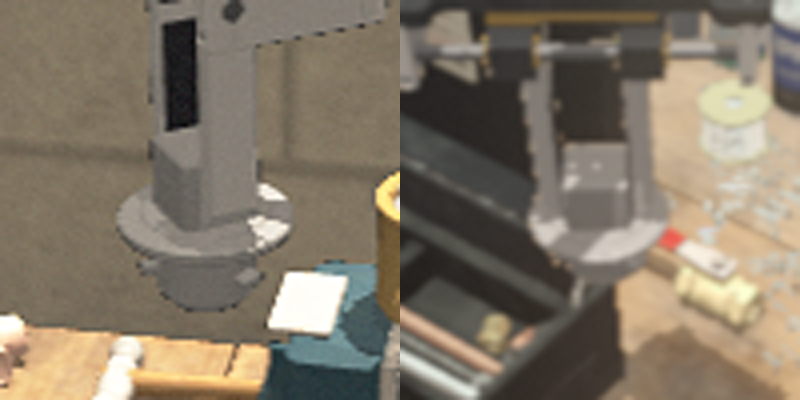

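Run:
```python
import cv2,pickle
f=pickle.load(open("f4.pkl","rb"))["side"]
im=f["pixels"][110:160,215:275,::-1];cv2.imwrite("pics/z7.png",cv2.resize(cv2.convertScaleAbs(im,alpha=1.8,beta=-60),None,fx=12,fy=12,interpolation=cv2.INTER_CUBIC))
```

```text
(no output)
```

View pics/z7.png

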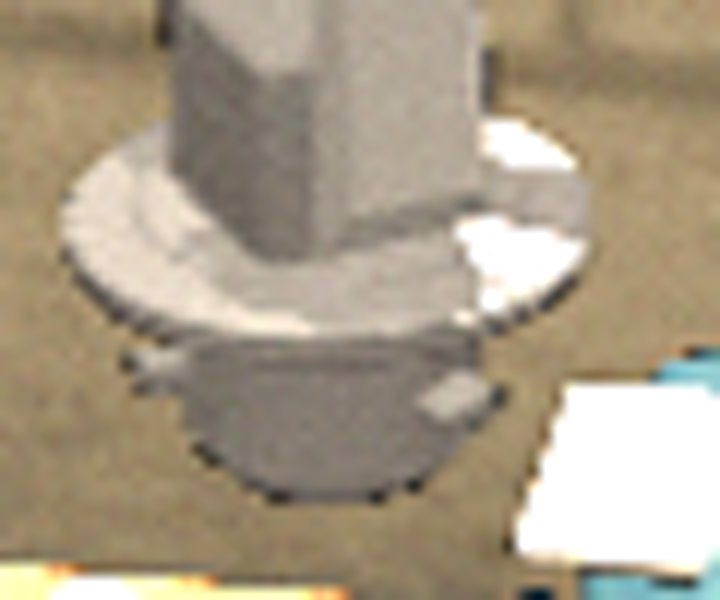

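```bash
cat > go.py <<'E'
# usage: go.py x y z : tool-frame cm shift to reach world TCP target from measured pose
from bench import get_obs
import numpy as np,sys
from scipy.spatial.transform import Rotation as Ro
o=get_obs();R=Ro.from_rotvec(o["orientation"]).as_matrix()
yaw=np.degrees(np.arctan2(R[1,1],R[0,1]))
t=np.array(sys.argv[1:4],float)
print(o["clock"],"pos",o["ee_pos"].round(4),"shift cm",(R.T@(t-o["ee_pos"])*100).round(2),"yaw",yaw.round(2),"tilt",np.degrees(np.arccos(-R[2,2])).round(2),"F",o["ft_force"].round(1),"M",o["moment"].round(2),o["finger_gap"].round(4))
E
python3 go.py .4438 -.1582 .53
```

```text
Traceback (most recent call last):
  File "go.py", line 8, in <module>
    print(o["clock"],"pos",o["ee_pos"].round(4),"shift cm",(R.T@(t-o["ee_pos"])*100).round(2),"yaw",yaw.round(2),"tilt",np.degrees(np.arccos(-R[2,2])).round(2),"F",o["ft_force"].round(1),"M",o["moment"].round(2),o["finger_gap"].round(4))
                                                                                                                                                                                                                    ^^^^^^^^^^^^^^^^^^^^^
AttributeError: 'float' object has no attribute 'round'
```

```bash
sed -i 's/o\["finger_gap"\].round(4)/round(o["finger_gap"],4)/' go.py
python3 go.py .4438 -.1582 .53
```

```text
4.2333 pos [0.5336 0.0237 0.5276] shift cm [-18.01   9.35  -0.2 ] yaw -53.7 tilt 0.35 F [ 0.  -0.7 -5.6] M [ 0.04  0.01 -0.01] 0.0339
```

Emit:
send_rows(
  rows="-2 1 0 0;-5.5 2.8 0 0;-9 4.7 0 0;-12.5 6.5 0 0;-15.5 8 0 0;-17.5 9.1 0 0;-18 9.3 0 0;-18 9.3 0 0",
)

```text
clock: 4.9
ee_pos: [0.4431, -0.159, 0.5282]
orientation: [-2.983, -0.973, 0.006]
ft_force: [-0.5, 1.0, -5.9]
finger_gap: 0.0339
```

Emit:
send_rows(
  rows="0 0 0 0;0 0 0 0;0 0 0 0",
)

```text
clock: 5.15
ee_pos: [0.4444, -0.1568, 0.5302]
orientation: [-2.983, -0.981, 0.0]
ft_force: [0.1, 0.1, -4.4]
finger_gap: 0.0336
```

```bash
python3 snap.py 5 side scene wrist;python3 go.py .4438 -.1582 .49
python3 - <<'E'
import cv2,numpy as np,pickle
d=pickle.load(open("f5.pkl","rb"))
a=d["side"]["pixels"][30:180,230:380,::-1];b=d["scene"]["pixels"][110:260,180:330,::-1]
cv2.imwrite("pics/z8.png",np.hstack([cv2.resize(x,(400,400),interpolation=cv2.INTER_CUBIC) for x in(a,b)]))
E
```

```text
5.3 [ 0.4443 -0.157   0.5307] [-2.9842e+00 -9.8100e-01 -2.0000e-04] [-0.04  0.84 -5.25] [-0.488  0.068  1.462  0.     1.612  0.448]
5.3 pos [ 0.4443 -0.157   0.5307] shift cm [-0.11  0.07  4.07] yaw -53.61 tilt 0.02 F [-0.   0.8 -5.3] M [-0.    0.04 -0.  ] 0.034
```

View pics/z8.png

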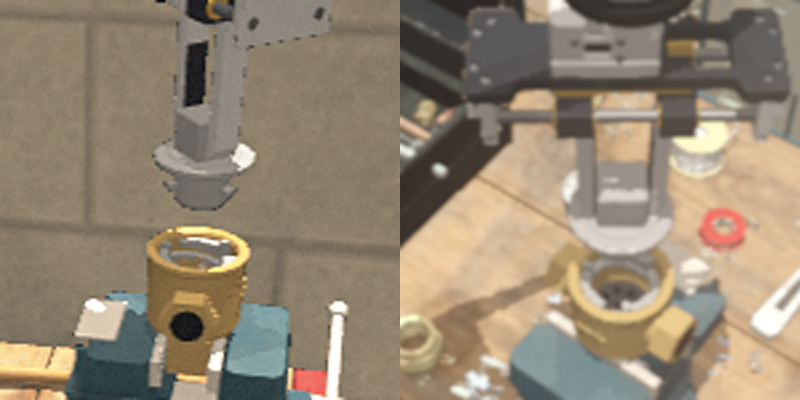

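Emit:
send_rows(
  rows="-0.1 0.07 1 0;-0.1 0.07 2 0;-0.1 0.07 3 0;-0.1 0.07 4 0;-0.1 0.07 4 0;-0.1 0.07 4 0",
)

```text
clock: 5.8
ee_pos: [0.4433, -0.1588, 0.4897]
orientation: [-2.984, -0.978, 0.002]
ft_force: [0.9, -0.3, -3.9]
finger_gap: 0.0334
```

```bash
python3 go.py .4438 -.1582 .474
```

```text
5.8 pos [ 0.4433 -0.1588  0.4897] shift cm [ 0.08 -0.02  1.57] yaw -53.7 tilt 0.13 F [ 0.9 -0.3 -3.9] M [0.03 0.04 0.02] 0.0334
```

Emit:
send_rows(
  rows="0 0 0.3 0;0 0 0.6 0;0 0 0.9 0;0 0 1.1 0;0 0 1.2 0;0 0 1.3 0;0 0 1.3 0",
)

```text
clock: 6.38
ee_pos: [0.4435, -0.1589, 0.4777]
orientation: [-2.985, -0.979, 0.0]
ft_force: [1.3, 0.6, -4.4]
finger_gap: 0.0339
```

```bash
python3 go.py .4438 -.1582 .474
```

```text
6.3833 pos [ 0.4435 -0.1589  0.4777] shift cm [ 0.07 -0.04  0.37] yaw -53.7 tilt 0.01 F [ 1.3  0.6 -4.4] M [-0.01  0.09 -0.  ] 0.0339
```

Emit:
send_rows(
  rows="0.03 0 0.1 0;0.03 0 0.2 0;0.03 0 0.3 0;0.03 0 0.3 0;0.03 0 0.3 0",
)

```text
clock: 6.8
ee_pos: [0.4438, -0.1588, 0.4747]
orientation: [-2.985, -0.979, 0.0]
ft_force: [0.5, 0.3, -4.9]
finger_gap: 0.0339
```

Emit:
send_rows(
  rows="0 0 0.1 0;0 0 0.1 0;0 0 0.2 0;0 0 0.2 0",
)

```text
clock: 7.13
ee_pos: [0.4438, -0.1588, 0.4729]
orientation: [2.985, 0.979, 0.0]
ft_force: [-0.3, -0.1, -4.3]
finger_gap: 0.0338
```

Emit:
send_rows(
  rows="0 0 0.05 0;0 0 0.1 0;0 0 0.1 0;0 0 0.1 0",
)

```text
clock: 7.47
ee_pos: [0.4437, -0.1587, 0.4727]
orientation: [2.984, 0.978, 0.001]
ft_force: [-2.5, 0.9, 3.7]
finger_gap: 0.034
```

Emit:
send_rows(
  rows="0 0 0.05 0;0 0 0.1 0;0 0 0.1 0;0 0 0.1 0",
)

```text
clock: 7.8
ee_pos: [0.4436, -0.1586, 0.4726]
orientation: [2.984, 0.978, 0.002]
ft_force: [-2.8, 0.9, 8.0]
finger_gap: 0.0338
```

Emit:
send_rows(
  rows="0 0 0 -0.5;0 0 0 -1;0 0 0 -1.5;0 0 0 -2;0 0 0 -2.5;0 0 0 -3;0 0 0 -3.5;0 0 0 -4",
)

```text
clock: 8.47
ee_pos: [0.4441, -0.159, 0.4726]
orientation: [2.712, 1.579, 0.004]
ft_force: [-1.2, 0.7, 7.3]
finger_gap: 0.0336
```

```bash
python3 go.py .4438 -.1582 .472
```

```text
8.4667 pos [ 0.4441 -0.159   0.4726] shift cm [ 0.05 -0.07  0.06] yaw -29.58 tilt 0.25 F [-1.2  0.7  7.3] M [ 0.11  0.26 -0.21] 0.0336
```

Emit:
send_rows(
  rows="0 0 0 -0.4;0 0 0 -0.8;0 0 0 -1.2;0 0 0 -1.6;0 0 0 -2;0 0 0 -2.4",
)

```text
clock: 8.97
ee_pos: [0.444, -0.159, 0.4726]
orientation: [2.493, 1.906, 0.003]
ft_force: [-1.8, 0.5, 6.9]
finger_gap: 0.0337
```

```bash
python3 go.py .4438 -.1582 .472
```

```text
8.9667 pos [ 0.444  -0.159   0.4726] shift cm [ 0.07 -0.04  0.06] yaw -15.22 tilt 0.23 F [-1.8  0.5  6.9] M [ 0.13  0.28 -0.22] 0.0337
```

Emit:
send_rows(
  rows="0 0 0 -0.3;0 0 0 -0.6;0 0 0 -0.9;0 0 0 -1.2;0 0 0 -1.2",
)

```text
clock: 9.38
ee_pos: [0.444, -0.1589, 0.4725]
orientation: [2.369, 2.058, 0.002]
ft_force: [-1.9, 1.2, 7.0]
finger_gap: 0.0336
```

```bash
python3 go.py .4438 -.1582 .472
```

```text
9.3833 pos [ 0.444  -0.1589  0.4725] shift cm [ 0.07 -0.03  0.05] yaw -8.05 tilt 0.22 F [-1.9  1.2  7. ] M [ 0.14  0.27 -0.04] 0.0336
```

Emit:
send_rows(
  rows="0 0 0 -0.25;0 0 0 -0.5;0 0 0 -0.75;0 0 0 -0.75",
)

```text
clock: 9.72
ee_pos: [0.4439, -0.159, 0.4721]
orientation: [2.287, 2.149, 0.001]
ft_force: [-0.5, -1.4, 3.2]
finger_gap: 0.0337
```

```bash
python3 go.py .4438 -.1582 .472
```

```text
9.7167 pos [ 0.4439 -0.159   0.4721] shift cm [ 0.08 -0.01  0.01] yaw -3.56 tilt 0.19 F [-0.5 -1.4  3.2] M [0.07 0.07 0.09] 0.0337
```

Emit:
send_rows(
  rows="0 0 0.05 -0.2;0 0 0.1 -0.3;0 0 0.15 -0.3;0 0 0.2 -0.3",
)

```text
clock: 10.05
ee_pos: [0.4437, -0.1587, 0.4675]
orientation: [-2.255, -2.185, 0.0]
ft_force: [0.6, 0.7, -5.0]
finger_gap: 0.0338
```

```bash
python3 go.py .4438 -.1582 .472
```

```text
10.05 pos [ 0.4437 -0.1587  0.4675] shift cm [ 0.05  0.   -0.45] yaw -1.81 tilt 0.11 F [ 0.6  0.7 -5. ] M [ 0.01 -0.04  0.01] 0.0338
```

Emit:
send_rows(
  rows="0 0 0.1 0;0 0 0.2 0;0 0 0.3 0;0 0 0.4 0;0 0 0.4 0;0 0 0.4 0",
)

```text
clock: 10.55
ee_pos: [0.4437, -0.1588, 0.4647]
orientation: [-2.256, -2.186, 0.0]
ft_force: [-0.9, -0.4, -5.4]
finger_gap: 0.0336
```

```bash
python3 go.py .4438 -.1582 .472
```

```text
10.55 pos [ 0.4437 -0.1588  0.4647] shift cm [ 0.06  0.   -0.73] yaw -1.8 tilt 0.02 F [-0.9 -0.4 -5.4] M [0.06 0.02 0.01] 0.0336
```

Emit:
send_rows(
  rows="0 0 0.1 0;0 0 0.15 0;0 0 0.2 0;0 0 0.2 0;0 0 0.2 0",
)

```text
clock: 10.97
ee_pos: [0.4437, -0.1587, 0.4632]
orientation: [2.256, 2.186, 0.0]
ft_force: [-0.1, 0.1, -1.7]
finger_gap: 0.0339
```

```bash
python3 go.py .4438 -.1582 .472
```

```text
10.9667 pos [ 0.4437 -0.1587  0.4632] shift cm [ 0.05  0.01 -0.88] yaw -1.8 tilt 0.03 F [-0.1  0.1 -1.7] M [ 0.12  0.16 -0.07] 0.0339
```

Emit:
send_rows(
  rows="0 0 0.03 0.5;0 0 0.05 1;0 0 0.07 1.5;0 0 0.1 2;0 0 0.12 2.5;0 0 0.14 3;0 0 0.16 3.5;0 0 0.18 4",
)

```text
clock: 11.63
ee_pos: [0.444, -0.1591, 0.4615]
orientation: [2.662, 1.665, 0.001]
ft_force: [0.1, -0.0, -3.1]
finger_gap: 0.0336
```

```bash
python3 go.py .4438 -.1582 .472
```

```text
11.6333 pos [ 0.444  -0.1591  0.4615] shift cm [ 0.07 -0.05 -1.05] yaw -25.95 tilt 0.12 F [ 0.1 -0.  -3.1] M [-0.17  0.14 -0.01] 0.0336
```

Emit:
send_rows(
  rows="0 0 0.03 0.5;0 0 0.05 1;0 0 0.07 1.5;0 0 0.1 2;0 0 0.12 2.5;0 0 0.14 3;0 0 0.16 3.5;0 0 0.18 4",
)

```text
clock: 12.3
ee_pos: [0.4438, -0.1591, 0.4596]
orientation: [2.95, 1.075, 0.001]
ft_force: [0.3, -0.9, -1.7]
finger_gap: 0.0337
```

```bash
python3 go.py .4438 -.1582 .472
```

```text
12.3 pos [ 0.4438 -0.1591  0.4596] shift cm [ 0.05 -0.07 -1.24] yaw -49.95 tilt 0.1 F [ 0.3 -0.9 -1.7] M [-0.17  0.22  0.01] 0.0337
```

Emit:
send_rows(
  rows="0 0 0.03 0.5;0 0 0.05 1;0 0 0.07 1.5;0 0 0.08 2;0 0 0.09 2.5;0 0 0.09 2.5",
)

```text
clock: 12.8
ee_pos: [0.444, -0.1591, 0.4594]
orientation: [3.064, 0.683, 0.003]
ft_force: [0.4, -0.3, 1.0]
finger_gap: 0.0335
```

```bash
python3 go.py .4438 -.1582 .472
```

```text
12.8 pos [ 0.444  -0.1591  0.4594] shift cm [ 0.02 -0.09 -1.26] yaw -64.86 tilt 0.17 F [ 0.4 -0.3  1. ] M [-0.17  0.23 -0.12] 0.0335
```

Emit:
send_rows(
  rows="0 0 0 0.5;0 0 0 1;0 0 0 1.5;0 0 0 1.5",
)

```text
clock: 13.13
ee_pos: [0.444, -0.1586, 0.4594]
orientation: [3.108, 0.447, 0.003]
ft_force: [0.2, 1.3, 2.5]
finger_gap: 0.0338
```

```bash
python3 go.py .4438 -.1582 .472
```

```text
13.1333 pos [ 0.444  -0.1586  0.4594] shift cm [-0.01 -0.04 -1.26] yaw -73.63 tilt 0.14 F [0.2 1.3 2.5] M [-0.01  0.21  0.88] 0.0338
```

Emit:
send_rows(
  rows="0 0 0 0.3;0 0 0 0.6;0 0 0 0.6;0 0 0 0.6",
)

```text
clock: 13.47
ee_pos: [0.4438, -0.1587, 0.4594]
orientation: [3.12, 0.351, 0.002]
ft_force: [-0.2, 2.0, 5.9]
finger_gap: 0.0339
```

```bash
python3 go.py .4438 -.1582 .472; python3 snap.py 6 side scene
python3 - <<'E'
import cv2,numpy as np,pickle
d=pickle.load(open("f6.pkl","rb"))
a=d["side"]["pixels"][80:180,255:355,::-1];b=d["scene"]["pixels"][160:260,210:310,::-1]
cv2.imwrite("pics/z9.png",np.hstack([cv2.resize(x,(400,400),interpolation=cv2.INTER_CUBIC) for x in(a,b)]))
E
```

```text
13.4667 pos [ 0.4438 -0.1587  0.4594] shift cm [ 0.01 -0.04 -1.26] yaw -77.15 tilt 0.11 F [-0.2  2.   5.9] M [-0.08  0.39  1.3 ] 0.0339
13.5667 [ 0.4438 -0.1587  0.4594] [3.1205e+00 3.5130e-01 2.0000e-03] [-1.96  0.57  6.28] [-0.491  0.089  1.61  -0.     1.441  0.856]
```

View pics/z9.png

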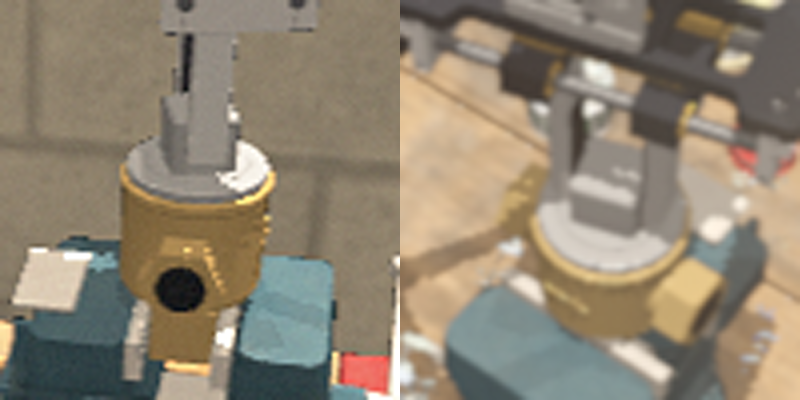

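Emit:
send_rows(
  rows="0 0 -0.05 -0.3;0 0 -0.05 -0.3;0 0 -0.05 -0.3;0 0 -0.05 -0.3;0 0 -0.05 -0.3;0 0 -0.05 -0.3;0 0 -0.05 -0.3;0 0 -0.05 -0.3",
  claw=70,
)

```text
clock: 14.23
ee_pos: [0.4438, -0.1588, 0.4587]
orientation: [-3.117, -0.393, -0.0]
ft_force: [0.7, -0.6, 0.3]
finger_gap: 0.0656
```

Emit:
send_rows(
  rows="0 0 -1 0;0 0 -3 0;0 0 -6 0;0 0 -9 0;0 0 -12 0;0 0 -14 0;0 0 -14 0;0 0 -14 0",
)

```text
clock: 14.9
ee_pos: [0.4437, -0.1587, 0.6]
orientation: [3.115, 0.394, 0.004]
ft_force: [-0.4, -0.7, -0.6]
finger_gap: 0.0655
```

Emit:
send_rows(
  rows="-2 2 0 0;-4 4 0 0;-6 6 0 0;-7 7 0 0;-7 7 0 0;-7 7 0 0",
)

```text
clock: 15.4
ee_pos: [0.3932, -0.2442, 0.5974]
orientation: [-3.114, -0.391, 0.002]
ft_force: [0.2, -0.1, -0.5]
finger_gap: 0.0657
```

```bash
python3 go.py .4438 -.1582 .472; python3 snap.py 7 side scene wrist
python3 - <<'E'
import cv2,numpy as np,pickle
d=pickle.load(open("f7.pkl","rb"))
a=d["side"]["pixels"][80:180,255:355,::-1];b=d["scene"]["pixels"][150:250,210:310,::-1]
cv2.imwrite("pics/z10.png",np.hstack([cv2.resize(x,(400,400),interpolation=cv2.INTER_CUBIC) for x in(a,b)]))
E
```

```text
15.4 pos [ 0.3932 -0.2442  0.5974] shift cm [ 7.05 -7.05 12.55] yaw -75.69 tilt 0.17 F [ 0.2 -0.1 -0.5] M [0.04 0.1  0.01] 0.0657
15.55 [ 0.3937 -0.2432  0.5983] [-3.1153e+00 -3.9530e-01  4.0000e-04] [0.57 0.54 0.72] [-7.04e-01  5.20e-02  1.32e+00  1.00e-03  1.77e+00  6.14e-01]
```

View pics/z10.png

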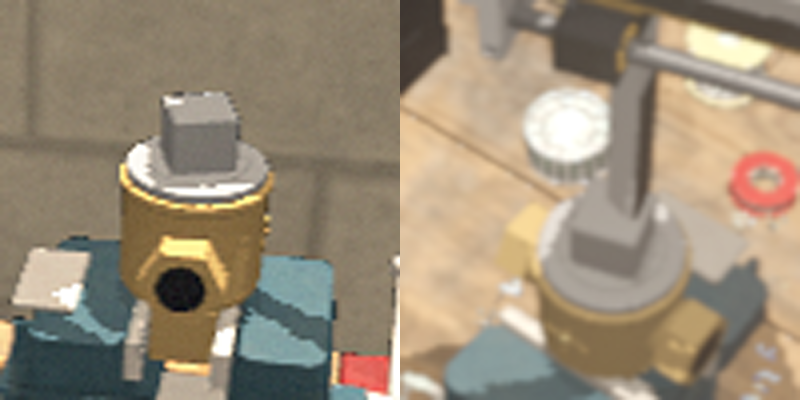

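View pics/wrist7.png

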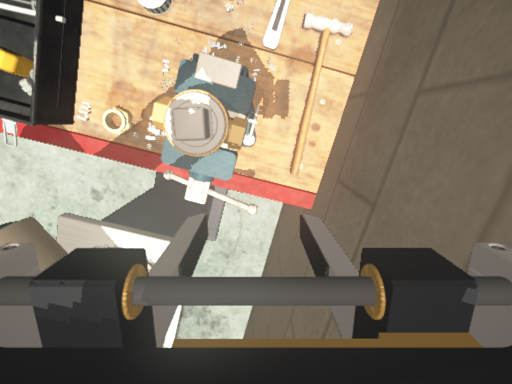

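The side view shows the flange flat on the rim with an even gold border around it. The wrist view shows it concentric at (197,123), and the gripper is clear.

```bash
python3 -c "
from bench import *
print(hand_in(),get_obs()['clock'])"
```

```text
the job is handed in; nothing more can be done
the job is handed in; nothing more can be done
```

The cover is screwed onto the strainer with its flange down on the rim, and I handed the job in at about 15.6 s of the 64 s allowed. No verdict is reported.

- **Lowering:** I gripped the cover by its square head and lowered it upright into the mouth. It touched the ridges with the tool (TCP) at z = 0.4727, with about 12 N of contact force.
- **Finding the thread:** I turned it backwards about 52° until it dropped 9.5 mm into the thread starts.
- **Running in:** I turned it clockwise about 75°. It came down steadily and stopped at z = 0.4594. The expected height for a flange on the rim was 0.4591. The last turning moment was about 1.3 N m, and the vertical force at contact and during each turn read no more than about 12 N.
- **Last checks:** After letting go, the pictures show the flange flat, upright and centred on the rim. The open gripper stands about 0.1 m to the side and 0.14 m higher, with no force on it.
- **Bystanders:** I saw the tin, nut and tape roll in the last pictures and nothing came near them, but I did not measure their positions again.
- **Disagreements:** The measured tool position differed from my estimate of the rim centre by about 0.5 mm. The measured tool position also wandered by 1 to 2 mm while it settled after larger moves. No check failed.

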